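Key on the bread inspection machine's interlock

TASK

Enable the inspection machine: take the flat key with the bar-shaped head out of its stand, push it fully home, tongue down, into the key switch on the grey control box, then turn it clockwise to ON, as far as it goes. Leave it standing in the switch and let go of it; leave the other key, with the round head, in its stand.

Things in the scene. Friction and masses are not known exactly. Their poses are not given: they have to be found in the camera images.
- key: Flat key, upright in a 40 mm high grey stand (70 x 60 mm, pocket 30 mm deep, loose, no catch). Origin: centre of the tongue's lower end, 10 mm above the table; z up, x along the width of tongue and head, y across. Steel tongue 24 x 8 mm to z = 44 mm, neck to 50, black bar-shaped head with a hole, 44 (x) x 12 mm (y), z = 50 to 86 mm: pinch across y. Alike after half a turn. 42 to 84 g.
- spare_key: The other key, to be left: round steel shank 14 mm across, black round head 30 mm across, 72 mm tall in all, upright in a like grey stand. Origin: centre of the shank's lower end, 10 mm above the table; z up. The stands are side by side, 12 to 27 cm apart; either may be the left one.
- slot (a point): Centre of the keyhole's mouth in the top face of the switch's round aluminium rotor (68 mm across), 100 mm above the table; x along the slot, y across, z up; turns with it. Slot 32 x 13 mm, funnelled over the top 7 mm to 44 x 25; floor 36 mm below the mouth. On a fixed grey box 160 x 250 x 60 mm, with a stop button (top 92 mm above the table) 120 mm from the slot.
- switch (a joint): Turn of the rotor, rad: 0 is OFF (the start); grows clockwise seen from above to a hard stop at 1.047 (60 degrees), ON. Stays where it is left; takes about 0.05 N m. The loose slot lets the key turn up to about 13 degrees before the rotor follows.

How it is judged (in metres and radians):
On the way, in this order (a step that is already met when the one before it is completed fails the run):
1. the flat key is home in the slot (its lower end at least 28 mm below the mouth) with the switch still at OFF (within 17 degrees) (z of key in the frame of slot below -0.028 m and horizontal distance between key and slot below 0.015 m and value of joint switch below 0.3 rad), for 0.1 s.
2. the switch is turned to ON (at least 50 of its 60 degrees) with the key in it (value of joint switch above 0.87 rad and z of key in the frame of slot below -0.02 m and horizontal distance between key and slot below 0.015 m), for 0.1 s.
At the end, for the whole second after the job is handed in: The switch is at ON (at least 50 of its 60 degrees), the flat key stands at rest in the slot, its lower end at least 28 mm below the mouth and leaning less than 20 degrees, and the round-headed key is within 30 mm of where it was (value of joint switch above 0.87 rad and z of key in the frame of slot below -0.028 m and horizontal distance between key and slot below 0.015 m and angle between key's own z axis and vertical below 0.35 rad and linear speed of key below 0.03 m/s and distance of spare_key from where it was at the start of the episode below 0.03 m); the robot touches nothing.
It fails at once if the round-headed key is taken or knocked more than 30 mm from its place (distance of spare_key from where it was at the start of the episode above 0.03 m).
It also fails if it takes over 51 s, if anything falls off the work surface, if the arm or the gripper's body presses on something with over 40 N, if the wrist force passes 120 N, or if a joint passes its speed limit or range.

ROBOT

A 6-joint arm with a two-finger parallel gripper is mounted at the origin on the work surface. World frame = base frame: x ahead of the robot, y to its left, z up, the work surface at z = 0. Lengths are in mm, angles in rad, forces in N, time in s.
With the tool pointing down it reaches from about 400 to 925 mm from the base axis. Payload 12.5 kg.
Tool frame: the origin (TCP) lies midway between the tips of the shut fingers; the grasp point (between the pads) lies 19 mm behind it (env.grip_depth is the distance from the TCP to the grasp point, in mm); z points along the fingers, y is the line along which they close (so a half turn about z gives the same grasp; the last joint's range is limited). The gripper opens to 95 mm and grips with 3 to 60 N. Pads are 20 mm wide; open, the fingers measure 119 mm over their backs; the gripper's body (75 mm by 180 mm) begins 59 mm behind the grasp point.
Start: joints at [1.039, 0.491, 1.559, -0, 1.092, -0.106], TCP at [258.142, 569.218, 214.661] pointing down, gripper open.
Joint ranges: [-3.1, 3.1], [-0.84, 2.19], [0.05, 2.79], [-1.13, 4.28], [0.06, 2.93], [-2.69, 2.69]. Speed limits (rad/s): [2.22, 2.22, 2.79, 3.14, 3.14, 3.14].

INTERFACE

Orientations are given as [roll, pitch, yaw] about the fixed x, y, z axes, in that order (R = Rz(yaw) Ry(pitch) Rx(roll)).
In Python, from cell import monitor, viewer, order, env gives the robot as it stands.
- The arm moves only by the tool move_arm, never from a script. Its argument "moves" is one flat list of numbers, 4 for each row, row after row: the shift along the tool's x, y, z normalised to -1 to 1, where 1 is 0.15 m, then the turn about the tool's z normalised to -1 to 1, where 1 is pi/2 rad. A call has 1 to 10 rows; each row shifts and turns the commanded pose from where the row before left it, along the tool's axes as they then stand; what a row does not reach is not made up. A row lasts 1/8 s, in which the tool goes at most 62.5 mm and 10.7 degrees, less where a joint would pass 70% of its speed; a pose out of reach is approached as far as the arm can. A call with a number of a shift or a turn outside -1 to 1 is refused whole. A call with a gripper value outside its range is refused whole. "claw" is the finger opening in mm, from 0 to 95.1, set as the call begins (left out, the last holds). The fingers move at their own pace and stop on an object; the grip force is fixed at half the most. Time passes only in rows, so rows that do not move let the fingers close. It gives the time, the measured TCP pose, the force, the opening and the grip force at its end, in the units of the state.
- monitor.state(): the state, without advancing time (a new reading comes with each control period).
- viewer.read_camera(name): name is "scene" or "top" or "wrist"; returns the picture (420x560x3 uint8, red, green, blue); there is no depth.
- viewer.camera_info(name): a dict with "K" (3x3 intrinsics, pixels), "dist_coeffs" ([k1, k2, p1, p2, k3] as OpenCV has them; the pictures are not rectified), "camera_from_world" (4x4, takes a point from world to camera coordinates). Camera axes: x right, y down, z forward; pixel columns grow to the right and rows downward; lengths in mm; the calibration is good to about 2 mm. A picture is of the moment at which its call begins: read the wrist's pose just before it. camera_info takes no time and is no camera call; for the wrist camera it gives the pose at the moment of the call.
- order.job_done(): hands the job in; it is judged then, once.
The state is a dict: "t": time; "joints": joint angles; "qvel": joint speeds; "tau": joint torques, N m; "eef_pos": TCP position; "tcp_rot": TCP orientation; "ft_force": force on the tool from outside, world axes, zero at the start; "moment": the same for the moment, N m; "opening": opening from 0.0 (shut) to 1.0 (fully open); "grip_force": force on a finger pad.
Only numpy, scipy, OpenCV 4.12 (cv2) and the standard library are available. Lean on these libraries where they do the work, as an engineer would, in place of code of your own. Each camera call takes 0.05 s, during which the arm holds its last target. There are 200 camera calls.

## Working session

There is one attempt and no reset: what is moved stays moved. The work goes in short steps, Python scripts to look and compute and a tool call to move; the robot and the scene stay as the last step left them, time stands still between calls to the robot, and variables do not carry over. Pictures are saved under pics/ and viewed, at most 10 in all, crops included, and the job is handed in when it is done.

Besides the shell and the picture viewer there is one more tool, called by a JSON object that holds its "name" and its "arguments", one argument or row to a line. move_arm: Moves the arm, as the interface text tells. Scaled input: -1 to 1 covers 0.15 m each way for a shift and pi/2 rad each way for a turn. Its arguments: {"type":"object","properties":{"moves":{"type":"array"},"claw":{"type":"number"}},"required":["moves"]}

```bash
mkdir -p pics; ls; cat > h.py <<'E'
import numpy as np, cv2
from cell import monitor, viewer, order, env
def snap(name, fn):
    ci=viewer.camera_info(name); im=viewer.read_camera(name)
    cv2.imwrite(f'pics/{fn}.png', im[:,:,::-1]); np.savez(f'pics/{fn}.npz',K=ci["K"],d=ci["dist_coeffs"],T=ci["camera_from_world"])
    return im
def world(fn, uv, z):
    f=np.load(f'pics/{fn}.npz'); T=f['T']
    p=cv2.undistortPoints(np.array([[uv]],float),f['K'],f['d'])[0,0]
    R=T[:3,:3]; c=-R.T@T[:3,3]; d=R.T@np.array([p[0],p[1],1])
    return c+d*(z-c[2])/d[2]
def pix(fn,P):
    f=np.load(f'pics/{fn}.npz'); T=f['T']
    return cv2.projectPoints(np.array(P,float).reshape(-1,1,3),cv2.Rodrigues(T[:3,:3])[0],T[:3,3],f['K'],f['d'])[0][:,0]
E
python3 - <<'E'
from h import *
a=snap('top','top0'); b=snap('scene','scene0')
for n in('top0','scene0'):
    f=np.load(f'pics/{n}.npz');T=f['T'];print(n,-T[:3,:3].T@T[:3,3],f['K'][0,0])
s=monitor.state();print(s['t'],s['eef_pos'],s['tcp_rot'])
E
```

```text
pics
top0 [426.00574657 -60.33763312 899.7537321 ] 462.621516190445
scene0 [1109.58714642 -372.51539987  475.75740418] 443.0785700323009
0.1 [258.0129564  569.01966736 214.13767682] [-3.14063225e+00 -1.07312538e-04  2.71585288e+00]
```

View pics/top0.png

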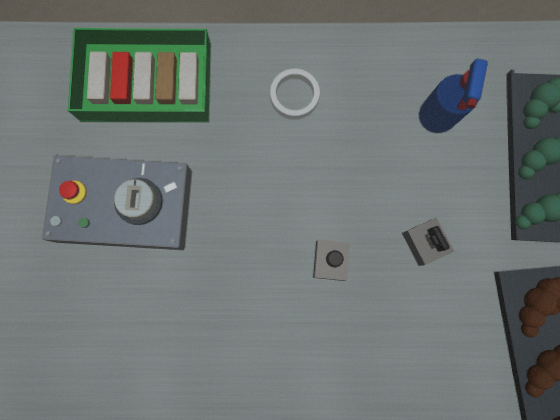

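View pics/scene0.png

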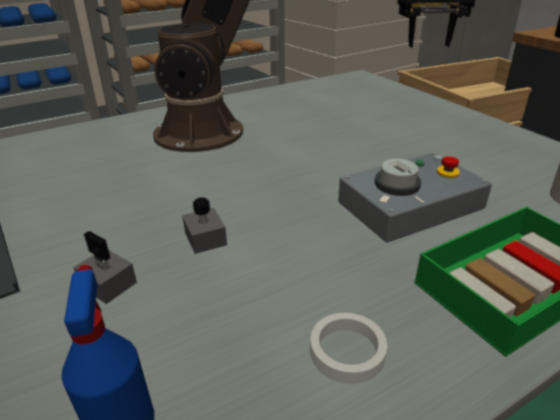

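The flat key's head is near (437,238) in the top view, the round key near (335,258), and the slot near (134,197). I'll enlarge the flat key and the slot.

```bash
python3 - <<'E'
from h import *
im=cv2.imread('pics/top0.png')
c=[cv2.resize(im[y:y+60,x:x+60],(400,400),interpolation=cv2.INTER_CUBIC) for x,y in((402,208),(106,166))]
cv2.imwrite('pics/c0.png',cv2.convertScaleAbs(np.hstack(c),alpha=1.6))
for n,uv,z in(('key',(437,238),90),('spare',(335,258),75),('slot',(134,197),100),('box',(116,202),60)):print(n,world('top0',uv,z).round(1))
E
```

```text
key [ 510.4 -346.2   90. ]
spare [ 475.9 -170.2   75. ]
slot [580.6 184.3 100. ]
box [578.8 229.   60. ]
```

View pics/c0.png

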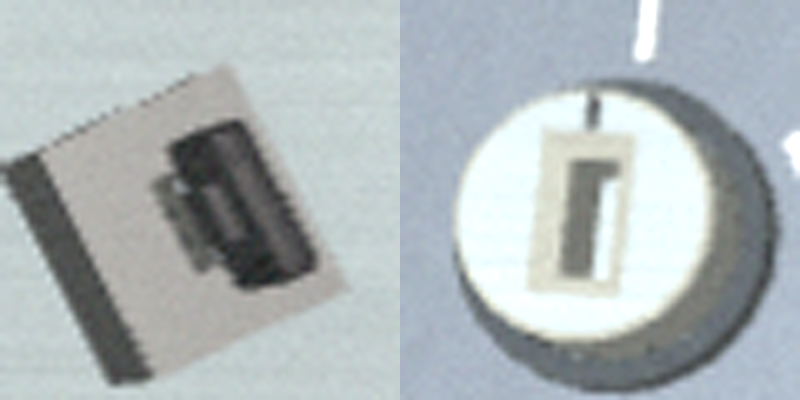

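```bash
python3 - <<'E'
from h import *
def k(u,v): return (402+u*.15-.4,208+v*.15-.4)
def s(u,v): return (106+(u-400)*.15-.4,166+v*.15-.4)
W=lambda p,z:world('top0',p,z)
print('key',W(k(267,203),96)); a,b=W(k(230,125),96),W(k(302,278),96); print(np.linalg.norm(b-a),np.degrees(np.arctan2(*(a-b)[1::-1])))
st=[W(k(*p),40) for p in((40,155),(228,65),(350,292),(155,378))];print('stand',np.mean(st,0),[np.linalg.norm(st[i]-st[i-1]).round(1) for i in range(4)],[np.degrees(np.arctan2(*(st[i]-st[i-1])[1::-1])).round(1) for i in range(4)])
sl=[W(s(*p),100) for p in((543,128),(637,135),(618,297),(527,288))];print('slot',np.mean(sl,0),[np.linalg.norm(sl[i]-sl[i-1]).round(1) for i in range(4)],[np.degrees(np.arctan2(*(sl[i]-sl[i-1])[1::-1])).round(1) for i in range(4)])
print('rotor',W(s(585,214),100))
ci=viewer.camera_info('wrist');T=ci['camera_from_world'];print(-T[:3,:3].T@T[:3,3],T[:3,:3].T[:,2])
print(monitor.state()['eef_pos'])
E
```

```text
key [ 509.73838155 -352.07851039   96.        ]
42.910522338578424 22.012330596725718
stand [ 510.30504633 -351.75007549   40.        ] [np.float64(67.9), np.float64(59.2), np.float64(69.9), np.float64(59.6)] [np.float64(24.8), np.float64(-64.5), np.float64(-154.9), np.float64(113.6)]
slot [579.92803747 186.35168191 100.        ] [np.float64(43.0), np.float64(25.0), np.float64(43.6), np.float64(24.0)] [np.float64(-2.5), np.float64(-94.2), np.float64(176.2), np.float64(84.4)]
rotor [579.29854107 185.35269358 100.        ]
[182.34192175 603.13499657 382.71164519] [ 0.26731269 -0.12180704 -0.95588021]
[258.0129564  569.01966736 214.13767682]
```

{"name": "move_arm", "arguments": {
  "moves": [-0.335,-0.16,0,0,-0.335,-0.16,0,0,-0.335,-0.16,0,0,-0.335,-0.16,0,0,-0.335,-0.16,0,0,-0.335,-0.16,0,0,-0.335,-0.16,0,0,-0.335,-0.16,0,0,-0.335,-0.16,0,0,0,0,0,0],
  "claw": 95
}}

```text
t: 1.35
eef_pos: [582.6, 182.8, 213.9]
tcp_rot: [-3.141, -0.0, 2.712]
ft_force: [-0.3, 0.6, 0.6]
opening: 0.998
grip_force: 0.0
```

```bash
python3 - <<'E'
from h import *
im=snap('wrist','w1');s=monitor.state();print(s['t'],s['eef_pos'],s['tcp_rot'],s['ft_force'])
print(pix('w1',[[580,186,100],[602,184.5,100],[558,187.5,100]]))
E
```

```text
1.4 [581.29621329 184.34112642 213.96586375] [-3.14111067e+00 -9.26422450e-04  2.71311359e+00] [ 0.37886458  0.44703181 -0.14557045]
[[281.83988028 204.0093051 ]
 [290.74286021 226.78867243]
 [272.56144065 180.26842045]]
```

View pics/w1.png

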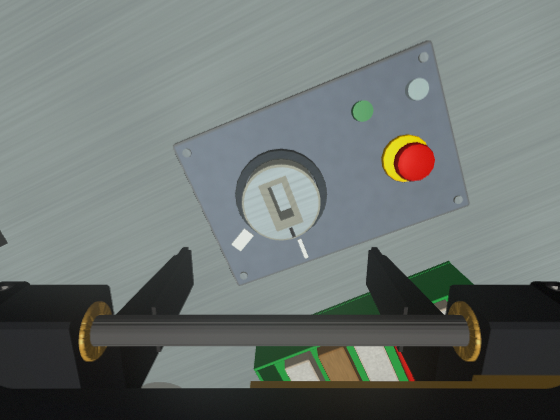

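The funnel's centre in the wrist view is about (281,203), against a predicted (282,204), so the slot position holds. Next I go above the key.

```bash
cat >> h.py <<'E'
def plan(x,y,z,yawdeg):
    s=monitor.state(); p=np.array(s['eef_pos']); yaw=s['tcp_rot'][2]; d=np.array([x,y,z])-p
    c,n=np.cos(yaw),np.sin(yaw); t=np.array([c*d[0]+n*d[1], n*d[0]-c*d[1], -d[2]])/150
    dy=(np.radians(yawdeg)-yaw+np.pi)%(2*np.pi)-np.pi
    print('pos',p.round(1),'yaw',np.degrees(yaw).round(1),'total shift',t.round(3),'turn total',(-dy/(np.pi/2)).round(3),'rows >=',np.ceil(max(np.linalg.norm(t)/.41,abs(dy)/np.radians(10.5))), 't',s['t'],'q6',s['joints'][5])
E
python3 - <<'E'
from h import *
for a,b in (((281,175),(303,220)),((259,186),(281,231))):
    d=world('w1',b,100)-world('w1',a,100);print(np.degrees(np.arctan2(d[1],d[0])),np.linalg.norm(d))
print(world('w1',(281,203),100))
plan(510,-352,180,23.5)
E
```

```text
1.211255166257315 43.85954386509617
0.11403747798131132 44.322198095817754
[578.8873462  185.71949841 100.        ]
pos [581.3 184.3 214. ] yaw 155.4 total shift [-1.053 -3.45   0.226] turn total 1.466 rows >= 13.0 t 1.4 q6 -0.9436556447172714
```

{"name": "move_arm", "arguments": {
  "moves": [-0.117,-0.383,0.025,0,-0.117,-0.383,0.025,0,-0.117,-0.383,0.025,0,-0.117,-0.383,0.025,0,-0.117,-0.383,0.025,0,-0.117,-0.383,0.025,0,-0.117,-0.383,0.025,0,-0.117,-0.383,0.025,0,-0.117,-0.383,0.025,0]
}}

```text
t: 2.52
eef_pos: [511.0, -350.8, 180.8]
tcp_rot: [3.141, -0.0, 2.717]
ft_force: [0.2, -0.7, 0.1]
opening: 0.999
grip_force: 0.0
```

{"name": "move_arm", "arguments": {
  "moves": [0,0,0,0.115,0,0,0,0.115,0,0,0,0.115,0,0,0,0.115,0,0,0,0.115,0,0,0,0.115,0,0,0,0.115,0,0,0,0.115,0,0,0,0.115,0,0,0,0.115]
}}

```text
t: 3.78
eef_pos: [511.5, -348.8, 180.8]
tcp_rot: [-3.141, -0.0, 0.905]
ft_force: [0.3, -0.2, -0.2]
opening: 0.999
grip_force: 0.0
```

{"name": "move_arm", "arguments": {
  "moves": [0,0,0,0.106,0,0,0,0.105,0,0,0,0.105,0,0,0,0]
}}

```text
t: 4.28
eef_pos: [511.4, -349.1, 180.8]
tcp_rot: [-3.141, -0.0, 0.415]
ft_force: [-0.1, 0.2, -0.4]
opening: 0.999
grip_force: 0.0
```

```bash
python3 - <<'E'
from h import *
im=snap('wrist','w2');plan(510,-352,61,23.5)
print(pix('w2',[[510,-352,96]]))
E
```

```text
pos [ 511.4 -349.4  180.9] yaw 23.9 total shift [-0.016  0.012  0.799] turn total 0.005 rows >= 2.0 t 4.325 q6 0.44687350182768815
[[281.54900981 222.1554471 ]]
```

View pics/w2.png

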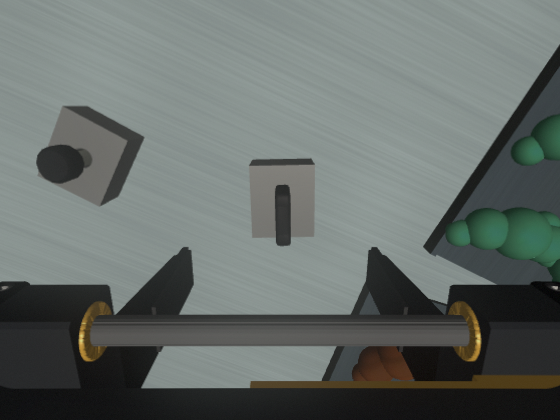

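The head (columns 275–291, rows 185–245) stands square between the fingers and matches the prediction. I descend and grip.

{"name": "move_arm", "arguments": {
  "moves": [-0.008,0.006,0.2,0,-0.008,0.006,0.2,0,0,0,0.2,0,0,0,0.1,0,0,0,0.1,0,0,0,0,0]
}}

```text
t: 5.08
eef_pos: [509.5, -352.8, 60.3]
tcp_rot: [-3.141, 0.0, 0.414]
ft_force: [0.5, 1.0, 0.4]
opening: 0.998
grip_force: 0.0
```

{"name": "move_arm", "arguments": {
  "moves": [0,0,0,0,0,0,0,0,0,0,0,0,0,0,0,0,0,0,0,0,0,0,0,0,0,0,0,0,0,0,0,0],
  "claw": 0
}}

```text
t: 6.08
eef_pos: [509.6, -353.0, 60.8]
tcp_rot: [-3.141, -0.0, 0.413]
ft_force: [0.5, 1.2, -0.0]
opening: 0.217
grip_force: 0.0
```

{"name": "move_arm", "arguments": {
  "moves": [0,0,0,0,0,0,0,0,0,0,0,0,0,0,0,0,0,0,0,0]
}}

```text
t: 6.7
eef_pos: [509.6, -353.0, 60.8]
tcp_rot: [-3.142, -0.0, 0.413]
ft_force: [-0.1, 0.6, 0.7]
opening: 0.126
grip_force: 30.0
```

{"name": "move_arm", "arguments": {
  "moves": [0,0,0,0,0,0,-0.1,0,0,0,-0.2,0,0,0,-0.25,0,0,0,-0.25,0,0,0,-0.2,0,0,0,-0.05,0,0,0,0,0]
}}

```text
t: 7.7
eef_pos: [509.4, -352.9, 218.4]
tcp_rot: [3.142, -0.0, 0.413]
ft_force: [-0.5, -1.0, -0.4]
opening: 0.128
grip_force: 30.0
```

```bash
python3 - <<'E'
from h import *
plan(579.5,186,218,178);s=monitor.state();print(s['opening'],s['grip_force'])
E
```

```text
pos [ 509.4 -352.9  218.4] yaw 23.7 total shift [ 1.870e+00 -3.103e+00  2.000e-03] turn total -1.715 rows >= 15.0 t 7.7 q6 0.4453276086105286
0.1277603321320192 29.99937415122986
```

{"name": "move_arm", "arguments": {
  "moves": [0.18,-0.31,0,0,0.19,-0.31,0,0,0.19,-0.31,0,0,0.19,-0.31,0,0,0.19,-0.31,0,0,0.19,-0.31,0,0,0.19,-0.31,0,0,0.19,-0.31,0,0,0.18,-0.31,0,0,0.18,-0.31,0,0]
}}

```text
t: 8.95
eef_pos: [579.4, 187.1, 216.8]
tcp_rot: [-3.141, 0.002, 0.413]
ft_force: [0.6, 0.4, -1.2]
opening: 0.124
grip_force: 30.0
```

{"name": "move_arm", "arguments": {
  "moves": [0,0,0,-0.115,0,0,0,-0.115,0,0,0,-0.115,0,0,0,-0.115,0,0,0,-0.115,0,0,0,-0.115,0,0,0,-0.115,0,0,0,-0.115,0,0,0,-0.115,0,0,0,-0.115]
}}

```text
t: 10.2
eef_pos: [579.3, 185.3, 216.7]
tcp_rot: [-3.139, -0.001, 2.225]
ft_force: [0.1, 0.8, -0.3]
opening: 0.121
grip_force: 30.0
```

{"name": "move_arm", "arguments": {
  "moves": [0,0,0,-0.115,0,0,0,-0.115,0,0,0,-0.115,0,0,0,-0.11,0,0,0,-0.11,0,0,0,0,0,0,0,0]
}}

```text
t: 11.08
eef_pos: [579.7, 185.4, 217.6]
tcp_rot: [-3.141, -0.001, 3.103]
ft_force: [-0.6, -0.0, -1.0]
opening: 0.128
grip_force: 30.0
```

```bash
python3 - <<'E'
from h import *
plan(579.5,186,164,178)
a=snap('wrist','w3');b=snap('scene','s3')
u=cv2.resize(b[100:260,300:500],(500,400),interpolation=cv2.INTER_CUBIC)
w=a[100:300,180:380];w=cv2.resize(w,(400,400))
w=cv2.resize(a[130:300,200:370],(300,300),interpolation=cv2.INTER_CUBIC)
cv2.imwrite('pics/c3.png',np.hstack([u,cv2.copyMakeBorder(w,0,100,0,0,cv2.BORDER_CONSTANT)])[:,:,::-1])
E
```

```text
pos [579.7 185.4 217.6] yaw 177.8 total shift [0.001 0.004 0.357] turn total -0.002 rows >= 1.0 t 11.075 q6 -1.331308545867896
```

View pics/c3.png

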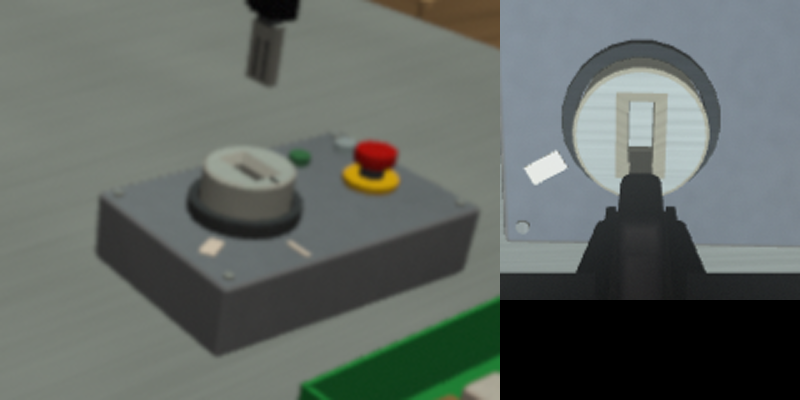

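The key is upright and lined up with the slot, both at column 641 in the crop. I insert it slowly.

{"name": "move_arm", "arguments": {
  "moves": [0,0.004,0.12,0,0,0,0.12,0,0,0,0.1,0,0,0,0.06,0,0,0,0.05,0,0,0,0.04,0,0,0,0.04,0,0,0,0.03,0,0,0,0.03,0,0,0,0,0]
}}

```text
t: 12.42
eef_pos: [579.8, 186.0, 129.6]
tcp_rot: [-3.142, -0.0, 3.107]
ft_force: [0.7, -0.3, -0.6]
opening: 0.124
grip_force: 30.0
```

No contact force, and the tongue is about 21 mm into the slot. I continue down.

{"name": "move_arm", "arguments": {
  "moves": [0,0,0.03,0,0,0,0.03,0,0,0,0.02,0,0,0,0.01,0,0,0,0,0,0,0,0,0]
}}

```text
t: 13.18
eef_pos: [579.9, 186.1, 116.5]
tcp_rot: [3.141, 0.0, 3.107]
ft_force: [-0.1, -0.5, -1.0]
opening: 0.124
grip_force: 30.0
```

{"name": "move_arm", "arguments": {
  "moves": [0,0,0,0.08,0,0,0,0.08,0,0,0,0.08,0,0,0,0.08,0,0,0,0.08,0,0,0,0.08,0,0,0,0.08,0,0,0,0.08,0,0,0,0.08,0,0,0,0]
}}

```text
t: 14.42
eef_pos: [579.5, 185.6, 116.5]
tcp_rot: [-3.14, 0.0, 1.977]
ft_force: [-2.9, -3.9, 1.7]
opening: 0.128
grip_force: 30.0
```

```bash
python3 -c "
from h import *
s=monitor.state();print(s['moment'],s['ft_force'],s['tcp_rot'],s['eef_pos'])"
```

```text
[-0.95966239  0.63476185  0.05718804] [-2.89828337 -3.9167037   1.71769505] [-3.14049672e+00  2.63350861e-04  1.97698324e+00] [579.49393178 185.63655835 116.46684591]
```

Turning with small force; 0.057 N m is just the rotor's own resistance. I go on until the moment rises at the stop.

{"name": "move_arm", "arguments": {
  "moves": [0,0,0,0.04,0,0,0,0.04,0,0,0,0]
}}

```text
t: 14.8
eef_pos: [579.4, 185.7, 116.4]
tcp_rot: [-3.14, 0.0, 1.853]
ft_force: [-4.2, -3.1, 2.4]
opening: 0.122
grip_force: 30.0
```

```bash
python3 -c "
from h import *
s=monitor.state();print(s['moment'],s['ft_force'],s['tcp_rot'],s['eef_pos'])"
```

```text
[-0.93030904  0.78672561  0.079397  ] [-4.22049672 -3.05668365  2.44864208] [-3.14037748e+00  3.10297434e-04  1.85296476e+00] [579.44964875 185.65460596 116.43771217]
```

{"name": "move_arm", "arguments": {
  "moves": [0,0,0,0.03,0,0,0,0.02,0,0,0,0]
}}

```text
t: 15.18
eef_pos: [579.3, 185.7, 116.4]
tcp_rot: [-3.14, 0.001, 1.775]
ft_force: [-4.2, -3.5, 2.2]
opening: 0.123
grip_force: 30.0
```

```bash
python3 - <<'E'
from h import *
s=monitor.state();print(s['moment'],s['ft_force'],s['tcp_rot'],s['eef_pos'])
b=snap('top','t5')
cv2.imwrite('pics/c5.png',cv2.convertScaleAbs(cv2.resize(b[140:240,60:200],(770,550),interpolation=cv2.INTER_CUBIC),alpha=1.6)[:,:,::-1])
E
```

```text
[-0.89138873  0.91685448  0.3567676 ] [-4.20180862 -3.51014301  2.15029816] [-3.14012589e+00  5.16598460e-04  1.77545444e+00] [579.31670201 185.67146069 116.44924033]
```

The moment jumps to 0.36 N m after 76° of turn, so this is the hard stop. I let go and rise.

{"name": "move_arm", "arguments": {
  "moves": [0,0,0,0,0,0,0,0,0,0,0,0,0,0,0,0,0,0,0,0,0,0,0,0],
  "claw": 60
}}

```text
t: 15.98
eef_pos: [579.9, 186.1, 116.4]
tcp_rot: [3.142, -0.0, 1.772]
ft_force: [-0.5, 0.4, 0.3]
opening: 0.625
grip_force: 0.0
```

{"name": "move_arm", "arguments": {
  "moves": [0,0,-0.05,0,0,0,-0.15,0,0,0,-0.25,0,0,0,-0.3,0,0,0,-0.1,0,0,0,0,0]
}}

```text
t: 16.73
eef_pos: [580.0, 186.1, 244.5]
tcp_rot: [3.14, -0.0, 1.772]
ft_force: [-0.2, 0.9, -0.4]
opening: 0.632
grip_force: 0.0
```

```bash
python3 - <<'E'
from h import *
s=monitor.state();print(s['t'],s['eef_pos'],s['opening'])
a=snap('wrist','w6');b=snap('scene','s6')
u=cv2.resize(b[100:260,300:500],(400,320),interpolation=cv2.INTER_CUBIC)
w=cv2.resize(a[50:370,80:480],(400,320))
cv2.imwrite('pics/c6.png',np.hstack([u,w])[:,:,::-1])
E
```

```text
16.725 [579.96896647 186.063547   244.52807406] 0.6317907430735784
```

View pics/c6.png

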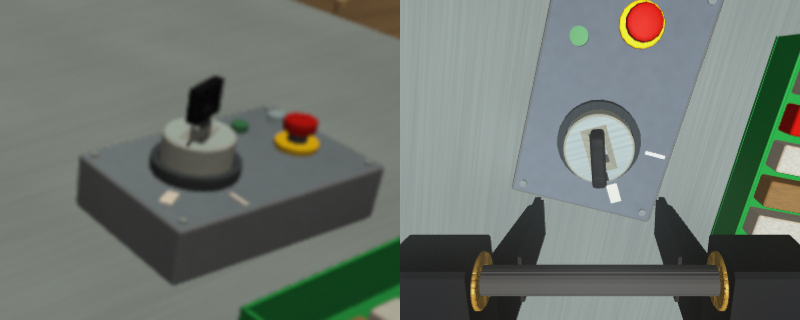

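The key stands upright in the slot. The rotor's index points at the broad ON mark, and the gripper is clear.

```bash
python3 -c "
from h import *
print(order.job_done())"
```

```text
the job is handed in; nothing more can be done
None
```

The flat key is fully home in the switch, turned clockwise to its stop at ON, and released, and the round-headed key was left in its stand; I handed the job in at about 17 s of the 51 s limit, and no verdict was returned.

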